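# Sort the weighing kit into its holders

## Task

Weighing is finished: sort the kit that lies about into its grey holders. Stand the two glass weighing bottles upright in the two-bay caddy, one in each bay; lay the scoop and the tweezers lengthwise in the two lanes of the tool rest, one in each lane, either way round, centred across the gap so that each lies flat on both end blocks; and put the hollow glass stopper flat in the round dish, lying on its side as it lies now. Do not tip a bottle over, and leave the petri dish and the timer where they are.

Things in the scene. Friction and masses are not known exactly. Their poses are not given: they have to be found in the camera images.
- bottle_a: clear glass weighing bottle with its ground lid on, standing upright: one of two alike. 58 mm high in all; body 36 mm across from the foot to 34 mm height, lid flange 42 mm across just above 34 mm, then narrowing to a knob at the top. Origin: centre of the underside, z up. About 45 g; closed on from above with the pads at 30 to 40 mm height it is held by the flange. Lid does not come off
- bottle_b: clear glass weighing bottle with its ground lid on, standing upright: the other of the two alike. 58 mm high in all; body 36 mm across from the foot to 34 mm height, lid flange 42 mm across just above 34 mm, then narrowing to a knob at the top. Origin: centre of the underside, z up. About 45 g; closed on from above with the pads at 30 to 40 mm height it is held by the flange. Lid does not come off
- stopper: hollow glass stopper, white with a dark band, lying on its side, handled as a block 34 mm (its x) by 30 mm (its y) by 34 mm high. Origin: centre of the underside, z up. About 30 g; grasp across y or x
- scoop: steel weighing scoop, rod with a flat blade at one end, 150 mm long, handled as a straight bar 18 mm wide and 11 mm high (the blade looks up to 22 mm wide). Origin: close to the middle of its length and width (within 2 mm), on the underside; y runs along it, z up; starts lying flat on the worktop. About 35 g
- tweezers: steel tweezers, 128 mm long, handled as a straight bar 12 mm wide and 9 mm high. Origin: close to the middle of its length and width (within 2 mm), on the underside; y runs along it, z up; starts lying flat on the worktop. About 22 g
- bottle_caddy: fixed grey plastic tray with two square bays side by side, 68 (x) by 132 (y) by 14 mm high. Origin: centre of the underside on the worktop, z up. Bay centres at y = +32 and -32 mm (x = 0), each 60 by 60 mm inside, floor 4 mm above the origin; lips and divider 4 mm thick, 10 mm above that floor. Either bottle may take either bay
- tool_rest: fixed grey rest, 122 (x) by 160 (y) by 22 mm high, two open-ended lanes along its y. Origin: centre of the underside on the worktop, z up. Lane centres x = +35, -35 mm, 36 mm wide. Tools lie on two end blocks (y = 35 to 80 and -35 to -80 mm), lane floor 12 mm above origin, 5 mm cheeks up to 22 mm. Middle (y = -35 to 35 mm): open finger gap, no cheeks, floor at 4 mm. Either tool, either lane
- stopper_dish: fixed grey plastic round dish, 88 mm across the rim, 80 mm inside at the rim and about 76 mm at the floor, 10 mm high. Origin: centre of the underside on the worktop, z up; inner floor 4 mm above it, rim 6 mm above that floor
- petri_dish: bystander: round petri dish with lid, 60 mm across, 15 mm high, loose on the worktop. Origin: centre of the underside. To be left alone
- timer: bystander: small white timer with three round keys, 58 by 64 by 19 mm, loose on the worktop. Origin: centre of the underside. To be left alone
Mind the look-alikes: they are no part of the job. Leave any green look-alike of the scoop alone.

How it is judged:
By the outcome, as a careful person would: the job done as asked, in the order asked, and still so for the second after the job is handed in, with the robot touching nothing.
It also fails if it takes over 106 s, if anything falls off the work surface, if the arm or the gripper's body presses on something with over 40 N, if the wrist force passes 120 N, or if a joint passes its speed limit or range.

## Robot

A 7-joint arm with a two-finger parallel gripper is mounted at the origin on a cart in front of the work surface, level with it; the furniture and walls round the work are solid. World frame = base frame: x ahead of the robot, y to its left, z up, the work surface at z = 0. Lengths are in m, angles in rad, forces in N, time in s.
With the tool pointing down it reaches from about 0.425 to 0.975 m from the base axis. Payload 16.7 kg.
Tool frame: the origin (TCP) lies on the centre line of the jaws, within the pads' length; the fingertips stand 25 mm ahead of it and the grasp point (between the pads) lies 6 mm ahead of it (bot.tip_reach is the distance from the TCP to the fingertips, in m); z points along the fingers, y is the line along which they close (so a half turn about z gives the same grasp; the last joint's range is limited). The gripper opens to 85 mm and grips with 20 to 120 N. Pads are 22 mm wide; open, the fingers measure 114 mm over their backs; the gripper's body (76 mm by 85 mm) begins 54 mm behind the grasp point. The pads swing forward as they close: fully open they stand 13 mm farther back than shut.
Start: joints at [-1.49, 0.426, 0.074, 1.606, -0.034, 1.111, -0.067], TCP at [0.154, 0.657, 0.256] pointing down, gripper open.
Joint ranges: [-2.85, 2.85], [-0.5, 2.14], [-1.23, 1.37], [0.21, 2.46], [-1.02, 4.16], [0.16, 2.05], [-2.73, 2.73]. Speed limits (rad/s): [1.89, 1.89, 2.39, 2.39, 3.01, 3.01, 3.01].

## Interface

Orientations are given as a 3x3 rotation matrix whose columns are the frame's x, y, z axes.
In Python, from station import bot gives the robot as it stands. The module is installed in compiled form; this text tells all that it offers.
- The arm moves only by the tool send_rows, never from a script. Its argument "deltas" is text: rows parted by semicolons, each of 7 numbers parted by spaces: the shift along the tool's x, y, z in mm, then the turn, a rotation vector about the tool's x, y, z in rad, then the opening in per cent of the stroke, from 0 (shut) to 100 (fully open). A call has exactly 10 rows; each row shifts and turns the commanded pose from where the row before left it, along the tool's axes as they then stand; what a row does not reach is not made up. A row lasts 1/12 s, in which the tool goes at most 41.7 mm and 7.16 degrees, less where a joint would pass 70% of its speed; a pose out of reach is approached as far as the arm can. A call is refused whole if a number of a shift passes 41.7 or a number of a turn 0.125, either way. A call with a gripper value outside its range is refused whole. The fingers move at their own pace and stop on an object; the grip force is fixed at half the most. Time passes only in rows, so rows that do not move let the fingers close, or fill a call up. It gives the time, the measured TCP pose, the force, the opening and the grip force at its end, in the units of the state.
- bot.state(): the state, without advancing time (a new reading comes with each control period).
- bot.grab_frame(name): name is "scene" or "side" or "wrist"; returns a dict with "img" (400x640x3 uint8, red, green, blue), "camera_matrix" (3x3 intrinsics, pixels), "R" (3x3) and "t" (3): a world point X has camera coordinates R X + t. Camera axes: x right, y down, z forward; pixel columns grow to the right and rows downward; lengths in m; the calibration is good to about 2 mm. A picture is of the moment at which its call begins. There is no depth.
- bot.sign_off(): hands the job in; it is judged then, once.
The state is a dict: "time_s": time; "joints": joint angles; "joint_velocities": joint speeds; "tau": joint torques, N m; "tool_pos": TCP position; "eef_rot": TCP orientation; "force": force on the tool from outside, world axes, zero at the start; "torque": the same for the moment, N m; "opening": finger opening in m; "grasp_force": force on a finger pad.
Only numpy, scipy, OpenCV 4.12 (cv2) and the standard library are available. Lean on these libraries where they do the work, as an engineer would, in place of code of your own. Each camera call takes 0.05 s, during which the arm holds its last target. There are 200 camera calls.

## Working session

There is one attempt and no reset: what is moved stays moved. The work goes in short steps, Python scripts to look and compute and a tool call to move; the robot and the scene stay as the last step left them, time stands still between calls to the robot, and variables do not carry over. Pictures are saved under pics/ and viewed, at most 14 in all, crops included, and the job is handed in when it is done.

Besides the shell and the picture viewer there is one more tool, called after "Emit:" as name(argument=value, ...) on one line, values as JSON. send_rows: Moves the arm, as the interface text tells. Its arguments: {"type":"object","properties":{"deltas":{"type":"string"}},"required":["deltas"]}

```bash
mkdir -p pics
cat > h.py <<'E'
import numpy as np, cv2
from station import bot
def shot(n,f):
    g=bot.grab_frame(n); cv2.imwrite(f'pics/{f}.png',g['img'][:,:,::-1]); np.savez(f'pics/{f}.npz',K=g['camera_matrix'],R=g['R'],t=g['t']); return g
def px2w(f,u,v,z):
    c=np.load(f'pics/{f}.npz'); d=c['R'].T@np.linalg.inv(c['K'])@[u,v,1]; o=-c['R'].T@c['t']; return o+d*(z-o[2])/d[2]
def w2px(f,X):
    c=np.load(f'pics/{f}.npz'); p=c['K']@(c['R']@np.array(X)+c['t']); return p[:2]/p[2]
E
python3 - <<'E'
from h import *
np.set_printoptions(precision=4,suppress=True)
for n in ['scene','side','wrist']:
    g=shot(n,n+'0'); print(n,-g['R'].T@g['t'],g['R'][2])
s=bot.state();print(s['time_s'],s['tool_pos'],s['eef_rot'],s['opening'])
a=cv2.imread('pics/scene0.png');cv2.imwrite('pics/scene0b.png',cv2.resize(a,(800,500),interpolation=cv2.INTER_CUBIC))
a=cv2.imread('pics/side0.png');cv2.imwrite('pics/side0b.png',cv2.resize(a,(800,500),interpolation=cv2.INTER_CUBIC))
E
```

```text
scene [-0.0277 -0.7836  1.1622] [ 0.3593  0.5112 -0.7807]
side [ 0.3212 -1.4631  1.0203] [ 0.095   0.814  -0.5731]
wrist [0.0878 0.6736 0.3731] [ 0.2641 -0.0644 -0.9623]
0.15 [0.1544 0.6568 0.2558] [[-0.9735  0.2288 -0.0002]
 [ 0.2288  0.9735 -0.0009]
 [-0.0001 -0.001  -1.    ]] 0.0853660349408762
```

View pics/scene0b.png

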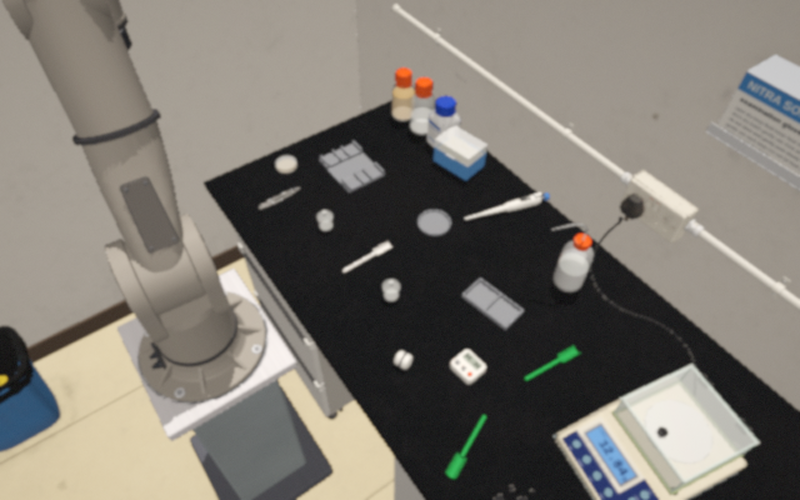

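View pics/side0b.png

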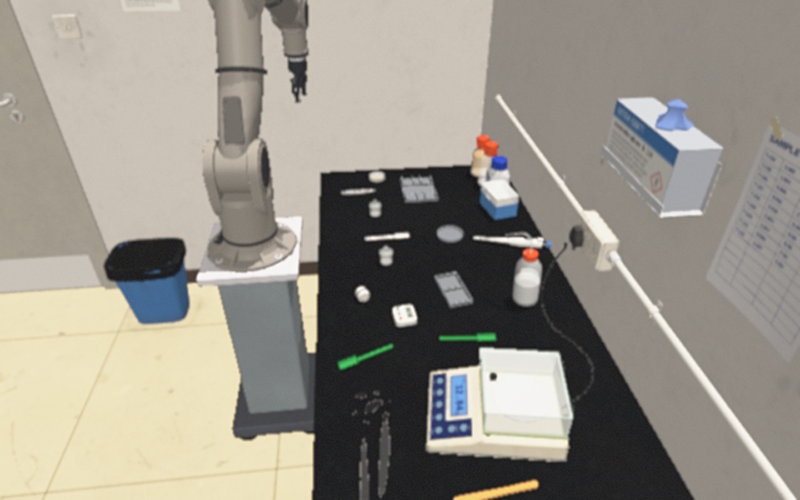

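The scene view shows, in 800-px coordinates: tweezers (280,197), petri (287,163), tool rest (352,165), bottles (325,220) and (391,290), scoop (368,257), stopper (403,359), timer (468,366), stopper dish (434,222) and caddy (493,302). The green look-alikes are at (552,363) and (466,447).

Run:
```python
from h import *
np.set_printoptions(precision=3,suppress=True)
S=dict(tweez=(280,197,.005),petri=(287,163,.01),rest=(352,165,.012),botA=(325,228,0),botB=(391,299,0),scoop0=(343,271,.005),scoop1=(392,244,.005),stop=(403,359,.017),timer=(468,366,.015),dish=(434,222,.006),caddy=(493,302,.01),dL=(417,222,.01),dR=(452,222,.01))
for k,(u,v,z) in S.items(): print(k,px2w('scene0',u/1.25,v/1.25,z)[:2])
D=dict(tweez=(358,191,.005),petri=(377,177,.01),rest=(419,189,.012),botA=(375,214,0),botB=(386,263,0),stop=(362,294,.017),dish=(450,233,.006),caddy=(453,288,.01))
for k,(u,v,z) in D.items(): print(k,px2w('side0',u/1.25,v/1.25,z)[:2])
c=np.load('pics/wrist0.npz');print(c['K']); s=bot.state();R=s['eef_rot'];print('cam in tool',R.T@(-c['R'].T@c['t']-s['tool_pos']),'\n',c['R']@R)
```

```text
tweez [0.36  0.303]
petri [0.44  0.407]
rest [0.588 0.289]
botA [0.405 0.138]
botB [ 0.418 -0.146]
scoop0 [ 0.367 -0.012]
scoop1 [ 0.516 -0.012]
stop [ 0.343 -0.3  ]
timer [ 0.449 -0.395]
dish [ 0.65  -0.015]
caddy [ 0.607 -0.298]
dL [0.611 0.008]
dR [ 0.687 -0.045]
tweez [0.355 0.305]
petri [0.434 0.398]
rest [0.585 0.282]
botA [0.408 0.144]
botB [ 0.421 -0.144]
stop [ 0.339 -0.302]
dish [ 0.648 -0.012]
caddy [ 0.603 -0.297]
[[320.696   0.    322.03 ]
 [  0.    320.696 202.89 ]
 [  0.      0.      1.   ]]
cam in tool [ 0.069  0.001 -0.117] 
 [[ 0.     1.     0.001]
 [-0.962  0.001 -0.272]
 [-0.272 -0.001  0.962]]
```

View pics/wrist0.png

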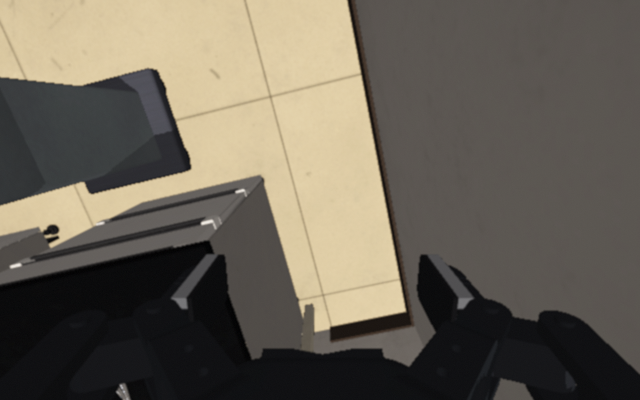

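Emit:
send_rows(deltas="0 0 0 0 0 -0.1155 100;0 0 0 0 0 -0.1155 100;-19.8 -35.5 -7.8 0 0 0 100;-19.8 -35.5 -7.8 0 0 0 100;-19.8 -35.5 -7.8 0 0 0 100;-19.8 -35.5 -7.8 0 0 0 100;-19.8 -35.5 -7.8 0 0 0 100;-19.8 -35.5 -7.8 0 0 0 100;-19.8 -35.5 -7.8 0 0 0 100;-19.8 -35.5 -7.8 0 0 0 100")

```text
time_s: 0.98
tool_pos: [0.3134, 0.3711, 0.319]
eef_rot: [[-1.0, -0.0, -0.0], [-0.0, 1.0, 0.0], [0.0, 0.0, -1.0]]
force: [0.6, -0.3, 0.9]
opening: 0.0854
grasp_force: 0.0
```

Emit:
send_rows(deltas="-19.8 -35.5 -7.8 0 0 0 100;-19.8 -35.5 -7.8 0 0 0 100;-19.8 -35.5 -7.8 0 0 0 100;-19.8 -35.5 -7.8 0 0 0 100;-19.8 -35.5 -7.8 0 0 0 100;-19.8 -35.5 -7.8 0 0 0 100;-19.8 -35.5 -7.8 0 0 0 100;-19.8 -35.5 -7.8 0 0 0 100;-19.8 -35.5 -7.8 0 0 0 100;-19.8 -35.5 -7.8 0 0 0 100")

```text
time_s: 1.82
tool_pos: [0.5113, 0.016, 0.3973]
eef_rot: [[-1.0, -0.0, 0.001], [-0.0, 1.0, 0.0], [-0.001, 0.0, -1.0]]
force: [1.4, 1.4, -0.8]
opening: 0.0854
grasp_force: 0.0
```

Run:
```python
from h import *
np.set_printoptions(precision=4,suppress=True)
s=bot.state();print(s['time_s'],s['tool_pos'],s['eef_rot'],s['joints'],s['joint_velocities'],s['force'])
shot('wrist','w1');a=cv2.imread('pics/w1.png');cv2.imwrite('pics/w1b.png',cv2.resize(a,(800,500),interpolation=cv2.INTER_CUBIC))
```

```text
1.8167 [0.5113 0.016  0.3973] [[-1.     -0.0003  0.0005]
 [-0.0003  1.      0.0005]
 [-0.0005  0.0005 -1.    ]] [-0.7365  0.0351  0.6064  1.8021 -0.0211  1.3101  1.4461] [ 0.5524  0.4176  0.5792 -0.5267 -0.2453  0.1864  1.1945] [ 1.3768  1.4222 -0.7745]
```

View pics/w1b.png

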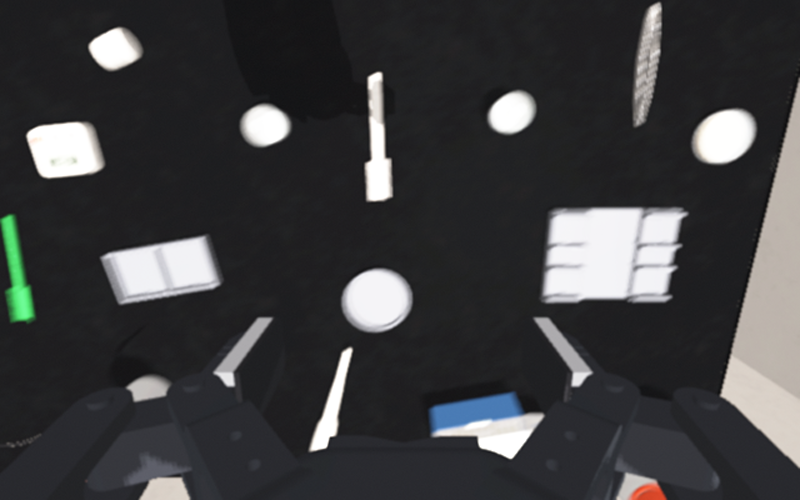

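The wrist view shows everything clearly: stopper (116,49), timer (66,150), bottles (265,125) and (511,111), scoop (377,72–200), tweezers (647,5–125), petri (724,137), caddy (161,270), rest (613,255) and dish (377,300).

Run:
```python
from h import *
np.set_printoptions(precision=4,suppress=True)
a=cv2.imread('pics/w1.png');g=a.max(2)
_,m=cv2.threshold(cv2.GaussianBlur(g,(3,3),0),85,255,cv2.THRESH_BINARY);m[275:]=0
cs,_=cv2.findContours(m,cv2.RETR_EXTERNAL,cv2.CHAIN_APPROX_NONE)
for c in cs:
    if cv2.contourArea(c)<100: continue
    (u,v),_,_=cv2.minAreaRect(c); 
    out=[]
    for z in (0.008,.02):
        P=np.array([px2w('w1',*p[0],z)[:2] for p in c],np.float32); (x,y),wh,an=cv2.minAreaRect(P)
        out.append((round(x,4),round(y,4),np.round(wh,4),round(an,1)))
    print((round(u*1.25),round(v*1.25)),out)
for k,u,v,z in [('botA_base',511,105,0),('scoop0',375,72,.011),('scoop1',379,200,.011),('tw0',657,3,.009),('tw1',639,126,.009)]:
    print(k,px2w('w1',u/1.25,v/1.25,z))
for k,x0,y0 in [('stop',60,0),('botA',220,80),('botB',460,60),('caddy',80,220),('rest',530,190),('tw',600,0)]:
    pass
def crop(u0,v0,w,h,s): return cv2.resize(a[v0:v0+h,u0:u0+w],(w*s,h*s),interpolation=cv2.INTER_CUBIC)
top=np.hstack([crop(60,0,90,65,4),crop(170,70,100,65,4)]) # stop, botA
bot_=np.hstack([crop(370,60,90,65,4),crop(490,0,100,130,4)[:260]])
cv2.imwrite('pics/c1.png',np.vstack([top,bot_]))
cv2.imwrite('pics/c2.png',np.vstack([crop(420,155,140,95,5)]))
```

```text
(550, 331) [(0.6974, 0.2219, array([0.0632, 0.0195]), 41.3), (0.6914, 0.217, array([0.0617, 0.0191]), 41.3)]
(255, 331) [(0.698, -0.1886, array([0.0195, 0.0633]), 48.8), (0.6919, -0.1838, array([0.019 , 0.0618]), 48.8)]
(376, 300) [(0.6525, -0.0192, array([0.0912, 0.0955]), 0.1), (0.6475, -0.0184, array([0.0891, 0.0932]), 0.1)]
(160, 270) [(0.6094, -0.3045, array([0.0742, 0.1473]), 9.9), (0.6055, -0.2969, array([0.0724, 0.1438]), 9.9)]
(14, 268) [(0.6088, -0.5, array([0.0349, 0.1527]), 84.7), (0.6049, -0.4877, array([0.0341, 0.1491]), 84.7)]
(614, 255) [(0.5898, 0.292, array([0.13  , 0.1766]), 0.1), (0.5863, 0.2855, array([0.127 , 0.1724]), 0.1)]
(65, 149) [(0.4541, -0.3969, array([0.0642, 0.0868]), 5.5), (0.4538, -0.3871, array([0.0627, 0.0847]), 5.5)]
(723, 136) [(0.4383, 0.4056, array([0.064 , 0.0758]), 0.0), (0.4384, 0.3964, array([0.0625, 0.074 ]), 0.0)]
(264, 125) [(0.4247, -0.1497, array([0.0475, 0.0608]), 20.0), (0.4251, -0.1458, array([0.0464, 0.0594]), 20.0)]
(512, 112) [(0.4113, 0.1465, array([0.0467, 0.0585]), 26.5), (0.412, 0.1435, array([0.0456, 0.0571]), 26.5)]
(766, 211) [(0.5447, 0.525, array([0.3404, 0.0927]), 0.1), (0.5423, 0.5129, array([0.3323, 0.0905]), 0.1)]
(376, 136) [(0.4412, -0.015, array([0.1516, 0.0348]), 1.5), (0.4413, -0.0143, array([0.148, 0.034]), 1.5)]
(115, 49) [(0.3422, -0.3141, array([0.0397, 0.0585]), 22.4), (0.3446, -0.3063, array([0.0388, 0.0571]), 22.4)]
(646, 64) [(0.3597, 0.2987, array([0.0268, 0.1304]), 88.2), (0.3617, 0.292, array([0.0262, 0.1273]), 88.2)]
botA_base [0.4016 0.1474 0.    ]
scoop0 [ 0.3667 -0.0154  0.011 ]
scoop1 [ 0.5151 -0.0131  0.011 ]
tw0 [0.2954 0.2998 0.009 ]
tw1 [0.426  0.3008 0.009 ]
```

View pics/c1.png

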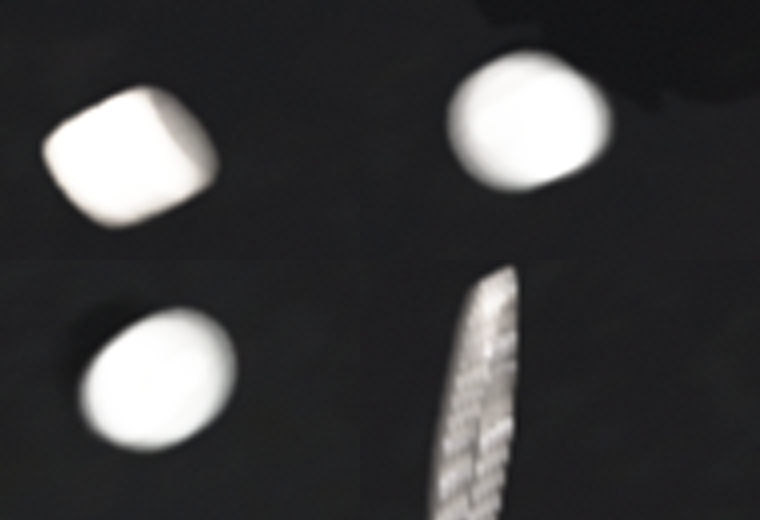

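View pics/c2.png

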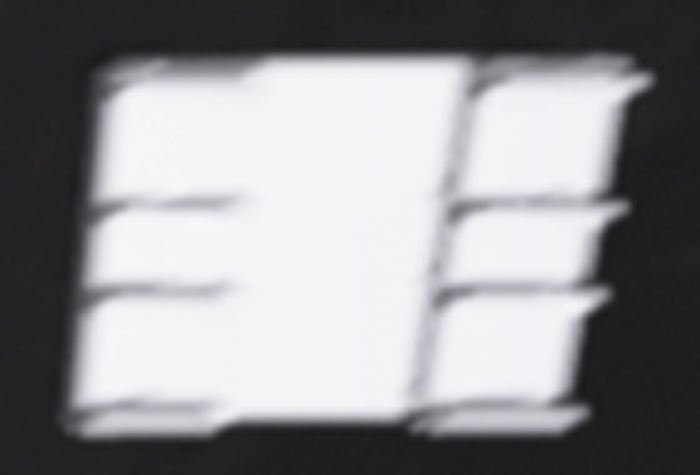

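The crops show the stopper turned about 25°, both bottles upright, and the rest nearly square to the world. Lane centres are at crop rows ~137 and ~350, with the gap edges at columns ~245 and ~440.

Run:
```python
from h import *
np.set_printoptions(precision=4,suppress=True)
def q(n,u,v,z,o=(420,155)): print(n,px2w('w1',o[0]+u/5,o[1]+v/5,z))
q('gapR top',462,75,.012);q('gapR bot',412,410,.012);q('laneN R',535,135,.012);q('laneF R',505,350,.012);q('laneN L',170,135,.012);q('laneF L',150,352,.012)
q('outR top',622,100,.012);q('outR bot',570,395,.012);q('outL top',103,100,.012);q('outL bot',82,395,.012)
q('cheek l1',170,205,.022);q('cheek l2',150,290,.022);q('r1',530,207,.022);q('r2',520,290,.022)
# fit silhouettes
a=cv2.imread('pics/w1.png');g=cv2.GaussianBlur(a.max(2),(3,3),0);m=(g>110).astype(np.uint8)*255
from scipy.optimize import minimize
def sil(pts):
    h=cv2.convexHull(np.array([w2px('w1',p) for p in pts],np.float32)); im=np.zeros((400*4,640*4),np.uint8)
    cv2.fillConvexPoly(im,np.round(h*4+1.5).astype(int),255); return cv2.resize(im,(640,400),interpolation=cv2.INTER_AREA)/255.
def fit(name,mk,p0,step):
    u,v=w2px('w1',[p0[0],p0[1],.02]).astype(int); sl=(slice(max(v-60,0),v+60),slice(max(u-75,0),u+75)) if 'c' in name else (slice(max(v-35,0),v+38),slice(max(u-38,0),u+38))
    f=lambda p: np.abs(sil(mk(p))[sl]-m[sl]/255.).sum()
    r=minimize(f,p0,method='Nelder-Mead',options=dict(initial_simplex=[p0]+[np.array(p0)+np.eye(len(p0))[i]*step[i] for i in range(len(p0))],xatol=1e-4,fatol=.1))
    print(name,r.x,'cost',f(p0),r.fun)
th=np.linspace(0,2*np.pi,24,endpoint=False)
ring=lambda x,y,r,z:[[x+r*np.cos(t),y+r*np.sin(t),z] for t in th]
bt=lambda p: ring(*p,.018,0)+ring(*p,.021,.035)+ring(*p,.0205,.039)+ring(*p,.008,.058)
def box(p,w,l,h):
    c,s=np.cos(p[2]),np.sin(p[2]); return [[p[0]+c*i*w/2-s*j*l/2,p[1]+s*i*w/2+c*j*l/2,k] for i in(-1,1) for j in(-1,1) for k in(0,h)]
fit('botA',bt,[.408,.143],[.01,.01]); fit('botB',bt,[.42,-.146],[.01,.01])
fit('stop',lambda p:box(p,.034,.030,.034),[.343,-.305,.4],[.01,.01,.3])
fit('stop2',lambda p:box(p,.034,.030,.034),[.343,-.305,-1.1],[.01,.01,.3])
fit('caddy',lambda p:box(p,.068,.132,.014),[.605,-.298,.15],[.01,.01,.1])
fit('rest c',lambda p:box(p,.122,.160,.022),[.588,.286,0],[.01,.01,.1])
fit('dish',lambda p:ring(*p,.044,.010)+ring(*p,.042,0),[.65,-.015],[.01,.01])
```

```text
gapR top [0.5305 0.3178 0.012 ]
gapR bot [0.6441 0.3194 0.012 ]
laneN R [0.5499 0.3443 0.012 ]
laneF R [0.6227 0.347  0.012 ]
laneN L [0.55   0.2276 0.012 ]
laneF L [0.6235 0.2292 0.012 ]
outR top [0.5385 0.3699 0.012 ]
outR bot [0.6387 0.3715 0.012 ]
outL top [0.5386 0.205  0.012 ]
outL bot [0.6388 0.2081 0.012 ]
cheek l1 [0.5705 0.226  0.022 ]
cheek l2 [0.5988 0.2227 0.022 ]
r1 [0.571  0.3403 0.022 ]
r2 [0.5987 0.3418 0.022 ]
botA [0.4108 0.1432] cost 242.30980392156863 169.05098039215687
botB [ 0.4255 -0.1425] cost 380.321568627451 180.78823529411764
stop [ 0.3443 -0.3072  0.0717] cost 337.24313725490197 257.1333333333333
stop2 [ 0.3444 -0.3073 -1.3465] cost 268.5764705882353 196.3843137254902
caddy [ 0.6092 -0.3036  0.1772] cost 731.1372549019608 261.1294117647059
rest c [0.5868 0.2871 0.0009] cost 604.3411764705882 528.6627450980392
dish [ 0.6518 -0.019 ] cost 265.16078431372546 229.21176470588236
```

Emit:
send_rows(deltas="0 0 19 0 0 0.1208 100;0 0 19 0 0 0.1208 100;0 0 19 0 0 0.1208 100;0 0 19 0 0 0.1208 100;0 0 19 0 0 0.1208 100;0 0 19 0 0 0.1208 100;0 0 19 0 0 0.1208 100;0 0 19 0 0 0.1208 100;0 0 19 0 0 0.1208 100;0 0 19 0 0 0.1208 100")

```text
time_s: 2.7
tool_pos: [0.5108, 0.0181, 0.2058]
eef_rot: [[-0.349, 0.937, 0.0], [0.937, 0.349, -0.0], [-0.0, 0.0, -1.0]]
force: [-0.2, 0.5, 0.4]
opening: 0.0857
grasp_force: 0.0
```

Emit:
send_rows(deltas="0 0 19 0 0 0.1208 100;0 0 19 0 0 0.1208 100;0 0 19 0 0 0.1212 100;25.2 -20.2 0 0 0 0 100;25.2 -20.2 0 0 0 0 100;25.2 -20.2 0 0 0 0 100;25.2 -20.2 0 0 0 0 100;25.2 -20.2 0 0 0 0 100;0 0 0 0 0 0 100;0 0 0 0 0 0 100")

```text
time_s: 3.53
tool_pos: [0.4089, 0.1457, 0.1497]
eef_rot: [[-0.004, 1.0, -0.0], [1.0, 0.004, 0.001], [0.001, -0.0, -1.0]]
force: [0.1, 0.2, 0.3]
opening: 0.0852
grasp_force: 0.0
```

Run:
```python
from h import *
np.set_printoptions(precision=4,suppress=True)
s=bot.state();print(s['time_s'],s['tool_pos'],s['eef_rot'],s['joints'],s['joint_velocities'],bot.tip_reach)
shot('wrist','w2');a=cv2.imread('pics/w2.png')
for X in ([.4105,.143,0],[.4105,.143,.035],[.4105,.143,.058]):
    p=w2px('w2',X);print(X,p)
    for dx,dy in((.021,0),(-.021,0),(0,.021),(0,-.021)): cv2.circle(a,tuple(np.round(w2px('w2',[X[0]+dx,X[1]+dy,X[2]])).astype(int)),2,(0,0,255),-1)
cv2.imwrite('pics/w2b.png',a)
```

```text
3.5333 [0.4089 0.1457 0.1497] [[-0.0042  1.     -0.0004]
 [ 1.      0.0042  0.0006]
 [ 0.0006 -0.0004 -1.    ]] [-1.156   0.2178  0.7566  2.2605 -0.2243  0.7343 -0.2394] [ 0.0543  0.0135  0.0204 -0.0176 -0.0033 -0.0013  0.03  ] 0.025
[0.4105, 0.143, 0] [323.4939 199.3475]
[0.4105, 0.143, 0.035] [323.6454 211.4437]
[0.4105, 0.143, 0.058] [323.7701 221.3993]
```

View pics/w2b.png

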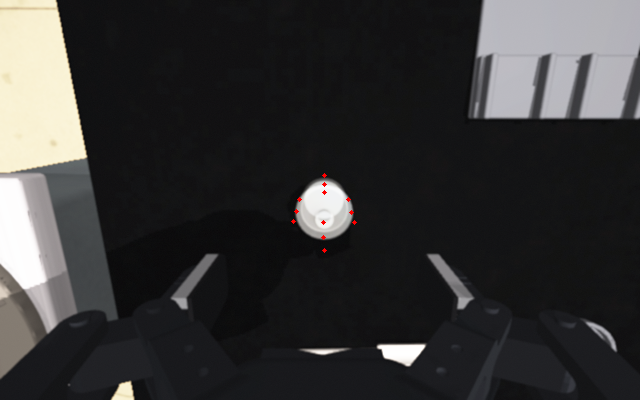

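The bottle's knob sits at (323,217), and its column matches the prediction, so the estimate holds to about 3 mm. I'll descend and grasp.

Emit:
send_rows(deltas="0 0.4 28 0 0 0 100;0 0.4 28 0 0 0 100;0 0.4 28 0 0 0 100;0 0.4 27.7 0 0 0 100;0 0 0 0 0 0 100;0 0 0 0 0 0 0;0 0 0 0 0 0 0;0 0 0 0 0 0 0;0 0 0 0 0 0 0;0 0 0 0 0 0 0")

```text
time_s: 4.42
tool_pos: [0.4121, 0.1447, 0.0395]
eef_rot: [[-0.0, 1.0, 0.002], [1.0, 0.0, 0.002], [0.002, 0.002, -1.0]]
force: [-3.7, -1.7, 19.2]
opening: 0.0387
grasp_force: 57.8
```

Emit:
send_rows(deltas="0 0 -2 0 0 0 0;0 0 -2 0 0 0 0;0 0 -4 0 0 0 0;0 0 -6 0 0 0 0;0 0 -6 0 0 0 0;0 0 -10 0 0 0 0;0 0 -10 0 0 0 0;0 0 0 0 0 0 0;0 0 0 0 0 0 0;0 0 0 0 0 0 0")

```text
time_s: 5.25
tool_pos: [0.4114, 0.1443, 0.0781]
eef_rot: [[-0.001, 1.0, 0.0], [1.0, 0.001, 0.0], [0.0, 0.0, -1.0]]
force: [0.2, 1.0, -1.9]
opening: 0.0382
grasp_force: 60.2
```

Run:
```python
from h import *
shot('wrist','w3');a=cv2.imread('pics/w3.png')
shot('scene','s3');b=cv2.imread('pics/s3.png');u,v=w2px('s3',[.412,.145,.05]).astype(int)
c=cv2.resize(b[v-50:v+50,u-50:u+50],(400,400),interpolation=cv2.INTER_CUBIC)
cv2.imwrite('pics/w3b.png',np.hstack([a[:,140:520],c]))
```

```text
(no output)
```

View pics/w3b.png

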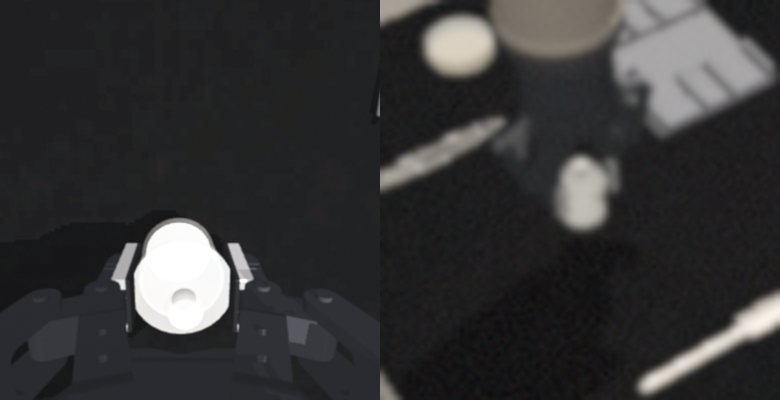

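Emit:
send_rows(deltas="0 0 -24 0 0 0 0;0 0 -24 0 0 0 0;0 0 -24 0 0 0 0;-36.6 15.5 0 0 0 0 0;-36.6 15.5 0 0 0 0 0;-36.6 15.5 0 0 0 0 0;-36.6 15.5 0 0 0 0 0;-36.6 15.5 0 0 0 0 0;-36.6 15.5 0 0 0 0 0;-36.6 15.5 0 0 0 0 0")

```text
time_s: 6.18
tool_pos: [0.5202, -0.114, 0.1495]
eef_rot: [[-0.0, 1.0, -0.001], [1.0, 0.0, 0.0], [0.0, -0.001, -1.0]]
force: [0.7, 0.2, -0.5]
opening: 0.0385
grasp_force: 60.5
```

Emit:
send_rows(deltas="-36.6 15.5 0 0 0 0 0;-36.6 15.5 0 0 0 0 0;-36.6 15.5 0 0 0 0 0;-36.6 15.5 0 0 0 0 0;-36.6 15.5 0 0 0 0 0;-36.6 15.5 0 0 0 0 0;0 0 0 0 0 0 0;0 0 0 0 0 0 0;0 0 0 0 0 0 0;0 0 0 0 0 0 0")

```text
time_s: 7.02
tool_pos: [0.6129, -0.3304, 0.1495]
eef_rot: [[-0.001, 1.0, -0.001], [1.0, 0.001, 0.001], [0.001, -0.001, -1.0]]
force: [-0.9, 0.2, -0.1]
opening: 0.0382
grasp_force: 60.5
```

Run:
```python
from h import *
np.set_printoptions(precision=4,suppress=True)
s=bot.state();print(s['time_s'],s['tool_pos'],s['joints'])
shot('wrist','w4');a=cv2.imread('pics/w4.png')
def R(p,pts): 
    c,s=np.cos(p[2]),np.sin(p[2]); return [[p[0]+c*x-s*y,p[1]+s*x+c*y,z] for x,y,z in pts]
for pts,col in (([(i*.034,j*.066,.014) for i,j in((-1,-1),(-1,1),(1,1),(1,-1))],(0,0,255)),([(.03*i,.032+.03*j,.014) for i,j in((-1,-1),(-1,1),(1,1),(1,-1))],(0,255,0)),([(.03*i,-.032+.03*j,.014) for i,j in((-1,-1),(-1,1),(1,1),(1,-1))],(0,255,0))):
    cv2.polylines(a,[np.round([w2px('w4',X) for X in R((.607,-.300,.175),pts)]).astype(int)],True,col,1)
cv2.imwrite('pics/w4b.png',a)
```

```text
7.0167 [ 0.6129 -0.3304  0.1495] [-0.0632  0.662   0.6908  1.6703 -0.4882  0.99    0.7997]
```

View pics/w4b.png

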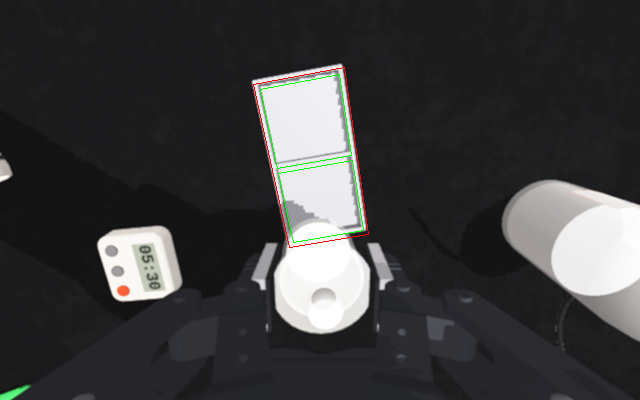

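Emit:
send_rows(deltas="0 0 30 0 0 0 0;0 0 30 0 0 0 0;0 -0.5 26 0 0 0 0;0 0 10 0 0 0 0;0 0 5 0 0 0 0;0 0 2 0 0 0 0;0 0 1.5 0 0 0 0;0 0 0 0 0 0 0;0 0 0 0 0 0 0;0 0 0 0 0 0 0")

```text
time_s: 7.9
tool_pos: [0.613, -0.3319, 0.0465]
eef_rot: [[-0.0, 1.0, 0.001], [1.0, 0.0, -0.0], [-0.0, 0.001, -1.0]]
force: [0.1, 0.9, -0.8]
opening: 0.0383
grasp_force: 60.5
```

Emit:
send_rows(deltas="0 0 1 0 0 0 0;0 0 1 0 0 0 0;0 0 0 0 0 0 0;0 0 0 0 0 0 0;0 0 0 0 0 0 80;0 0 0 0 0 0 80;0 0 0 0 0 0 80;0 0 0 0 0 0 80;0 0 0 0 0 0 80;0 0 0 0 0 0 80")

```text
time_s: 8.73
tool_pos: [0.6125, -0.3317, 0.0435]
eef_rot: [[-0.0, 1.0, -0.0], [1.0, 0.0, -0.0], [-0.0, -0.0, -1.0]]
force: [0.1, -0.2, 0.3]
opening: 0.0681
grasp_force: 0.0
```

Emit:
send_rows(deltas="0 0 -5 0 0 0 80;0 0 -10 0 0 0 80;0 0 -30 0 0 0 100;0 0 -30 0 0 0 100;0 0 -30 0 0 0 100;38 -37 0 0 0 0 100;38 -37 0 0 0 0 100;38 -37 0 0 0 0 100;38 -37 0 0 0 0 100;38 -37 0 0 0 0 100")

```text
time_s: 9.57
tool_pos: [0.4657, -0.1813, 0.1489]
eef_rot: [[0.0, 1.0, 0.001], [1.0, -0.0, 0.001], [0.001, 0.001, -1.0]]
force: [0.3, -0.9, 0.9]
opening: 0.0856
grasp_force: 0.0
```

Run:
```python
from h import *
np.set_printoptions(precision=4,suppress=True)
s=bot.state();print(s['time_s'],s['tool_pos'],s['joints'])
shot('wrist','w5');a=cv2.imread('pics/w5.png')
shot('side','d5');b=cv2.imread('pics/d5.png');u,v=w2px('d5',[.607,-.3,.02]).astype(int)
c=cv2.resize(b[v-50:v+50,u-50:u+50],(400,400),interpolation=cv2.INTER_CUBIC)
X=[.425,-.143]
for z in (0,.058): cv2.circle(a,tuple(np.round(w2px('w5',X+[z])).astype(int)),2,(0,0,255),-1); print(w2px('w5',X+[z]))
cv2.imwrite('pics/w5b.png',np.hstack([a[:,140:520],c]))
```

```text
9.5667 [ 0.4657 -0.1813  0.1489] [-0.4111  0.3626  0.7953  2.1279 -0.3668  0.7881  0.615 ]
[272.2237 151.6068]
[258.9247 162.1639]
```

View pics/w5b.png

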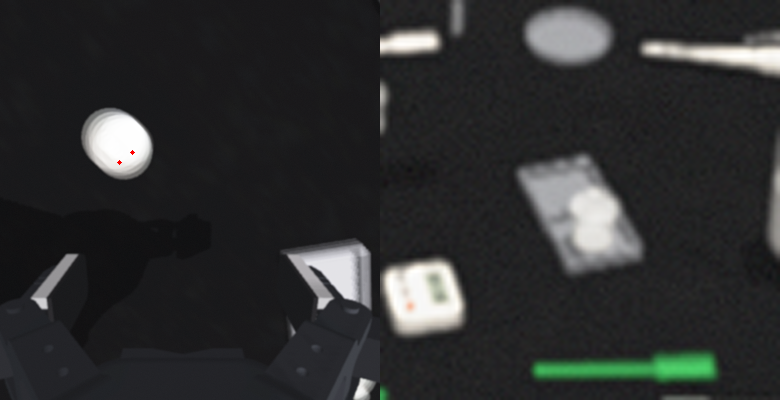

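Emit:
send_rows(deltas="0 0 10 0 0 0 100;0 0 10 0 0 0 100;0 0 10 0 0 0 100;0 0 0 0 0 0 100;0 0 0 0 0 0 100;0 0 0 0 0 0 100;0 0 0 0 0 0 100;0 0 0 0 0 0 100;0 0 0 0 0 0 100;0 0 0 0 0 0 100")

```text
time_s: 10.5
tool_pos: [0.4673, -0.1824, 0.1187]
eef_rot: [[-0.0, 1.0, 0.0], [1.0, 0.0, -0.0], [-0.0, 0.0, -1.0]]
force: [-0.6, -0.2, -1.0]
opening: 0.0854
grasp_force: 0.0
```

Run:
```python
from h import *
from scipy.optimize import minimize
np.set_printoptions(precision=4,suppress=True)
s=bot.state();print(s['time_s'],s['tool_pos'],s['joints'])
shot('wrist','w6');a=cv2.imread('pics/w6.png');g=cv2.GaussianBlur(a.max(2),(3,3),0)
def fit(f,p0):
    g=cv2.GaussianBlur(cv2.imread(f'pics/{f}.png').max(2),(3,3),0)
    u,v=w2px(f,[*p0,.03]).astype(int);sl=(slice(v-50,v+50),slice(u-60,u+60)); m=(g>100)[sl].astype(float)
    n,lab,st,_=cv2.connectedComponentsWithStats(m.astype(np.uint8)); k=1+np.argmax(st[1:,4]); m=(lab==k)*1.; print(st[k])
    th=np.linspace(0,6.28,24)
    def c(p):
        pts=[[p[0]+r*np.cos(t),p[1]+r*np.sin(t),z] for r,z in((.018,0),(.021,.035),(.0205,.039),(.008,.058)) for t in th]
        h=cv2.convexHull(np.array([w2px(f,q) for q in pts],np.float32)); im=np.zeros((1600,2560),np.uint8); cv2.fillConvexPoly(im,np.round(h*4+1.5).astype(int),255)
        return np.abs(cv2.resize(im,(640,400),interpolation=cv2.INTER_AREA)[sl]/255.-m).sum()
    r=minimize(c,p0,method='Nelder-Mead',options=dict(initial_simplex=[p0,[p0[0]+.006,p0[1]],[p0[0],p0[1]+.006]])); print(f,r.x,r.fun,m.sum())
fit('w2',[.4105,.144]); fit('w6',[.425,-.142])
```

```text
10.5 [ 0.4673 -0.1824  0.1187] [-0.3634  0.4169  0.7478  2.1432 -0.4256  0.7303  0.6657]
[  33   22   57   59 2573]
w2 [0.4107 0.1429] 71.23529411764706 2573.0
[  20    7   74   73 4204]
w6 [ 0.4226 -0.1373] 446.27843137254905 4204.0
```

Emit:
send_rows(deltas="21 -21.7 0 0 0 0 100;21.4 -21.7 0 0 0 0 100;0 0 0 0 0 0 100;0 0 0 0 0 0 100;0 0 0 0 0 0 100;0 0 0 0 0 0 100;0 0 0 0 0 0 100;0 0 0 0 0 0 100;0 0 0 0 0 0 100;0 0 0 0 0 0 100")

```text
time_s: 11.38
tool_pos: [0.4239, -0.1403, 0.1185]
eef_rot: [[0.0, 1.0, -0.0], [1.0, -0.0, -0.0], [-0.0, -0.0, -1.0]]
force: [-0.0, 0.5, -1.1]
opening: 0.0854
grasp_force: 0.0
```

Run:
```python
from h import *
np.set_printoptions(precision=4,suppress=True)
s=bot.state();print(s['time_s'],s['tool_pos'],s['joints'])
shot('wrist','w7');a=cv2.imread('pics/w7.png');b=cv2.imread('pics/w2.png')
for z in (0,.035,.058): print(w2px('w7',[.424,-.14,z]))
def crop(f,im,p):
    im=im.copy(); 
    for z,c in((0,(0,0,255)),(.058,(255,0,0))): cv2.circle(im,tuple(np.round(w2px(f,[*p,z])).astype(int)),1,c,-1)
    u,v=w2px(f,[*p,.03]).astype(int); print(f,u-50,v-50); return cv2.resize(im[v-50:v+50,u-50:u+50],(400,400),interpolation=cv2.INTER_CUBIC)
cv2.imwrite('pics/w7b.png',np.hstack([crop('w7',a,(.424,-.14)),crop('w2',b,(.4115,.1445))]))
```

```text
11.3833 [ 0.4239 -0.1403  0.1185] [-0.4923  0.3299  0.7898  2.26   -0.3742  0.6799  0.5659]
[321.7222 206.0278]
[321.6265 220.9922]
[321.5451 233.7115]
w7 271 168
w2 274 157
```

View pics/w7b.png

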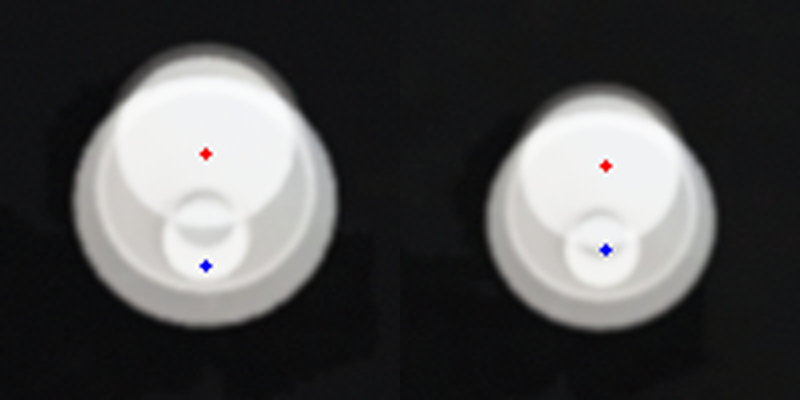

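Bottle B's knob sits about 6 px (3 mm) toward +y of the prediction, so I'll shift +3 mm in y and grasp.

Emit:
send_rows(deltas="1.5 0 28 0 0 0 100;1.5 0 28 0 0 0 100;0 0 24 0 0 0 100;0 0 0 0 0 0 100;0 0 0 0 0 0 0;0 0 0 0 0 0 0;0 0 0 0 0 0 0;0 0 0 0 0 0 0;0 0 0 0 0 0 0;0 0 0 0 0 0 0")

```text
time_s: 12.27
tool_pos: [0.4245, -0.1371, 0.0399]
eef_rot: [[-0.0, 1.0, 0.002], [1.0, 0.0, 0.0], [0.0, 0.002, -1.0]]
force: [-4.4, -0.1, 18.9]
opening: 0.0391
grasp_force: 57.7
```

Emit:
send_rows(deltas="0 0 -2 0 0 0 0;0 0 -4 0 0 0 0;0 0 -8 0 0 0 0;0 0 -16 0 0 0 0;0 0 -30 0 0 0 0;0 0 -30 0 0 0 0;0 0 -20 0 0 0 0;-21.5 29.2 0 0 0 0 0;-21.5 29.2 0 0 0 0 0;-21.5 29.2 0 0 0 0 0")

```text
time_s: 13.1
tool_pos: [0.5133, -0.2008, 0.1503]
eef_rot: [[-0.003, 1.0, 0.003], [1.0, 0.003, 0.001], [0.001, 0.003, -1.0]]
force: [0.3, 1.1, 1.5]
opening: 0.039
grasp_force: 60.3
```

Emit:
send_rows(deltas="-21.5 29.2 0 0 0 0 0;-21.5 29.2 0 0 0 0 0;-21.5 29.2 0 0 0 0 0;0 0 0 0 0 0 0;0 0 0 0 0 0 0;0 0 30 0 0 0 0;0 0 30 0 0 0 0;0 0 20 0 0 0 0;0 0 0 0 0 0 0;0 0 0 0 0 0 0")

```text
time_s: 13.93
tool_pos: [0.5982, -0.2654, 0.069]
eef_rot: [[-0.0, 1.0, -0.002], [1.0, 0.0, 0.0], [0.0, -0.002, -1.0]]
force: [0.1, -1.0, 0.5]
opening: 0.0384
grasp_force: 60.4
```

Emit:
send_rows(deltas="0 0 15 0 0 0 0;0 0 7 0 0 0 0;0 0 3 0 0 0 0;0 0 0 0 0 0 0;0 0 0 0 0 0 0;0 0 0 0 0 0 80;0 0 0 0 0 0 80;0 0 0 0 0 0 80;0 0 0 0 0 0 80;0 0 0 0 0 0 80")

```text
time_s: 14.77
tool_pos: [0.599, -0.266, 0.0436]
eef_rot: [[-0.0, 1.0, 0.0], [1.0, 0.0, -0.0], [-0.0, 0.0, -1.0]]
force: [0.5, -0.4, -1.1]
opening: 0.0685
grasp_force: 0.0
```

Emit:
send_rows(deltas="0 0 0 0 0 0 80;0 0 -5 0 0 0 80;0 0 -10 0 0 0 80;0 0 -30 0 0 0 80;0 0 -30 0 0 0 80;0 0 -30 0 0 0 80;31.4 -19.6 0 0 0 0 80;31.4 -19.6 0 0 0 0 80;31.4 -19.6 0 0 0 0 80;31.4 -19.6 0 0 0 0 80")

```text
time_s: 15.6
tool_pos: [0.5196, -0.1395, 0.1492]
eef_rot: [[0.0, 1.0, 0.001], [1.0, -0.0, 0.0], [0.0, 0.001, -1.0]]
force: [1.3, 0.5, 0.4]
opening: 0.0684
grasp_force: 0.0
```

Emit:
send_rows(deltas="31.4 -19.6 0 0 0 0 80;31.4 -19.6 0 0 0 0 80;31.4 -19.6 0 0 0 0 80;31.4 -19.6 0 0 0 0 80;0 0 0 0 0 -0.122 80;0 0 0 0 0 -0.122 80;0 0 0 0 0 -0.122 80;0 0 0 0 0 -0.122 80;0 0 0 0 0 -0.122 80;0 0 0 0 0 -0.122 80")

```text
time_s: 16.43
tool_pos: [0.4423, -0.0149, 0.1493]
eef_rot: [[-0.673, 0.74, 0.001], [0.74, 0.673, 0.001], [-0.0, 0.001, -1.0]]
force: [-0.1, 0.5, 0.2]
opening: 0.0684
grasp_force: 0.0
```

Emit:
send_rows(deltas="0 0 0 0 0 -0.122 80;0 0 0 0 0 -0.122 80;0 0 0 0 0 -0.122 80;0 0 0 0 0 -0.122 80;0 0 0 0 0 -0.122 80;0 0 0 0 0 -0.122 80;0 0 0 0 0 -0.122 80;0 0 0 0 0 0 80;0 0 0 0 0 0 80;0 0 0 0 0 0 80")

```text
time_s: 17.27
tool_pos: [0.4423, -0.015, 0.1489]
eef_rot: [[-1.0, -0.011, 0.001], [-0.011, 1.0, 0.0], [-0.001, 0.0, -1.0]]
force: [-0.0, 0.1, 0.2]
opening: 0.0683
grasp_force: 0.0
```

Run:
```python
from h import *
np.set_printoptions(precision=4,suppress=True)
s=bot.state();print(s['time_s'],s['tool_pos'],s['eef_rot'],s['joints'])
shot('wrist','w8');a=cv2.imread('pics/w8.png')
shot('side','d8');b=cv2.imread('pics/d8.png');u,v=w2px('d8',[.607,-.3,.02]).astype(int)
c=cv2.resize(b[v-40:v+40,u-40:u+40],(240,240),interpolation=cv2.INTER_CUBIC)
a2=a.copy()
for X in ([.441,-.0142,.011],[.3667,-.0154,.011],[.5151,-.0131,.011]): cv2.circle(a2,tuple(np.round(w2px('w8',X)).astype(int)),2,(0,0,255),-1);print(w2px('w8',X))
cv2.imwrite('pics/w8b.png',np.hstack([a2[:,:560],np.vstack([c,np.zeros((160,240,3),np.uint8)])]))
```

```text
17.2667 [ 0.4423 -0.015   0.1489] [[-0.9999 -0.0106  0.0005]
 [-0.0106  0.9999  0.0002]
 [-0.0005  0.0002 -1.    ]] [-0.5804  0.2065  0.5285  2.2362 -0.1556  0.7319  1.6363]
[322.2343 197.1548]
[321.7433 102.5809]
[322.5451 278.0738]
```

View pics/w8b.png

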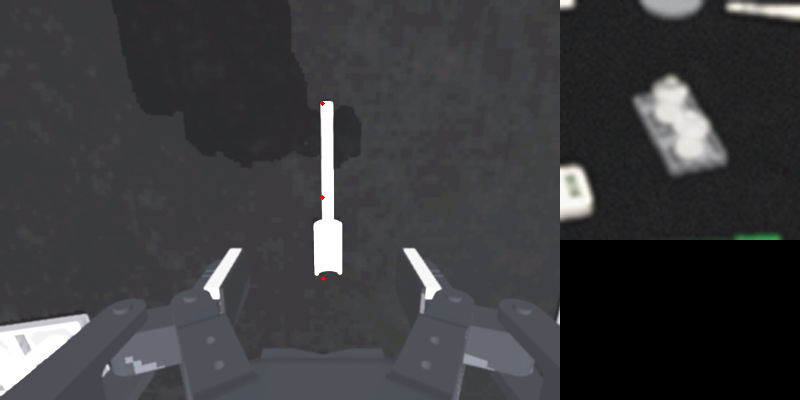

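Both bottles stand in the caddy. The scoop runs from (327,102) to (328,277), 5 px right of the prediction, so I'll shift +4 mm in y and grasp.

Emit:
send_rows(deltas="1 2 30 0 0 0 80;0 2.2 30 0 0 0 80;0 0 30 0 0 0 80;0 0 24 0 0 0 80;0 0 8 0 0 0 80;0 0 0 0 0 0 80;0 0 0 0 0 0 0;0 0 0 0 0 0 0;0 0 0 0 0 0 0;0 0 0 0 0 0 0")

```text
time_s: 18.2
tool_pos: [0.4418, -0.0104, 0.0276]
eef_rot: [[-1.0, -0.015, 0.002], [-0.015, 1.0, 0.001], [-0.002, 0.001, -1.0]]
force: [-0.8, 0.1, 0.2]
opening: 0.02
grasp_force: 0.0
```

Emit:
send_rows(deltas="0 0 0 0 0 0 0;0 0 0 0 0 0 0;0 0 -1 0 0 0 0;0 0 -2 0 0 0 0;0 0 -4 0 0 0 0;0 0 -8 0 0 0 0;0 0 -20 0 0 0 0;0 0 -25 0 0 0 0;0 0 0 0 0 0 0;0 0 0 0 0 0 0")

```text
time_s: 19.03
tool_pos: [0.4419, -0.0103, 0.088]
eef_rot: [[-1.0, -0.016, 0.003], [-0.016, 1.0, 0.001], [-0.003, 0.001, -1.0]]
force: [-0.0, 0.3, -0.4]
opening: 0.0159
grasp_force: 58.7
```

Run:
```python
from h import *
s=bot.state();print(s['time_s'],s['tool_pos'],s['opening'])
shot('wrist','w9');a=cv2.imread('pics/w9.png');g=a.max(2);m=(g>190).astype(np.uint8)
n,lab,st,ce=cv2.connectedComponentsWithStats(m)
for i in range(1,n):
    if st[i,4]>150: print(st[i],ce[i])
```

```text
19.0333 [ 0.44186819 -0.01031147  0.08796004] 0.015914584569989555
[ 295   93   55  263 6689] [321.89684557 241.9274929 ]
[282 242  20  47 564] [292.41489362 263.10106383]
[343 242  20  47 565] [351.63893805 263.04247788]
[406 322  29  36 710] [421.24366197 340.1056338 ]
[ 601  328   39   72 2098] [624.08817922 363.20734032]
[   0  360   37   40 1113] [ 14.58310872 379.60287511]
[ 95 383  26  17 365] [108.21369863 391.90410959]
[523 383  28  17 386] [535.86010363 391.93523316]
```

Emit:
send_rows(deltas="0 0 -5 0 0 0.122 0;0 0 -5 0 0 0.122 0;0 0 -5 0 0 0.122 0;0 0 -5 0 0 0.122 0;0 0 -5 0 0 0.122 0;0 0 -5 0 0 0.122 0;0 0 0 0 0 0.122 0;0 0 0 0 0 0.122 0;0 0 0 0 0 0.122 0;0 0 0 0 0 0.122 0")

```text
time_s: 19.92
tool_pos: [0.4406, -0.0107, 0.116]
eef_rot: [[-0.352, 0.936, -0.001], [0.936, 0.352, -0.001], [-0.0, -0.001, -1.0]]
force: [0.6, 0.7, 0.5]
opening: 0.0161
grasp_force: 58.7
```

Emit:
send_rows(deltas="0 0 0 0 0 0.122 0;0 0 0 0 0 0.122 0;0 0 0 0 0 0.122 0;33 20 0 0 0 0 0;33 20 0 0 0 0 0;33 20 0 0 0 0 0;33 20 0 0 0 0 0;33 20 0 0 0 0 0;33 20 0 0 0 0 0;33 20 0 0 0 0 0")

```text
time_s: 20.75
tool_pos: [0.5812, 0.2221, 0.1153]
eef_rot: [[-0.0, 1.0, -0.002], [1.0, 0.0, -0.001], [-0.001, -0.002, -1.0]]
force: [0.2, -0.4, -0.5]
opening: 0.0161
grasp_force: 58.7
```

Emit:
send_rows(deltas="33 20 0 0 0 0 0;33 20 0 0 0 0 0;0 0 0 0 0 0 0;0 0 0 0 0 0 0;0 0 0 0 0 0 0;0 0 0 0 0 0 0;0 0 0 0 0 0 0;0 0 0 0 0 0 0;0 0 0 0 0 0 0;0 0 0 0 0 0 0")

```text
time_s: 21.58
tool_pos: [0.621, 0.2862, 0.1167]
eef_rot: [[0.0, 1.0, -0.0], [1.0, -0.0, 0.0], [0.0, -0.0, -1.0]]
force: [-1.4, 0.2, -0.0]
opening: 0.0158
grasp_force: 58.8
```

Run:
```python
from h import *
np.set_printoptions(precision=4,suppress=True)
s=bot.state();print(s['time_s'],s['tool_pos'],s['eef_rot'],s['opening'],s['joints'])
shot('wrist','w10');a=cv2.imread('pics/w10.png')
c=(.5865,.2870)
for x0 in (-.035,.035):
  for y0 in (-1,1):
    q=[[c[0]+x0+.018*i,c[1]+y0*j,.012] for i,j in((-1,.035),(1,.035),(1,.08),(-1,.08))]
    cv2.polylines(a,[np.round([w2px('w10',X) for X in q]).astype(int)],True,(0,0,255),1)
cv2.polylines(a,[np.round([w2px('w10',[c[0]+.061*i,c[1]+.08*j,0]) for i,j in((-1,-1),(1,-1),(1,1),(-1,1))]).astype(int)],True,(0,255,0),1)
cv2.imwrite('pics/w10b.png',a)
```

```text
21.5833 [0.621  0.2862 0.1167] [[ 0.0001  1.     -0.0001]
 [ 1.     -0.0001  0.0003]
 [ 0.0003 -0.0001 -1.    ]] 0.015844387178238016 [-1.0691  0.7347  0.8127  1.7268 -0.6349  0.9636 -0.0067]
```

View pics/w10b.png

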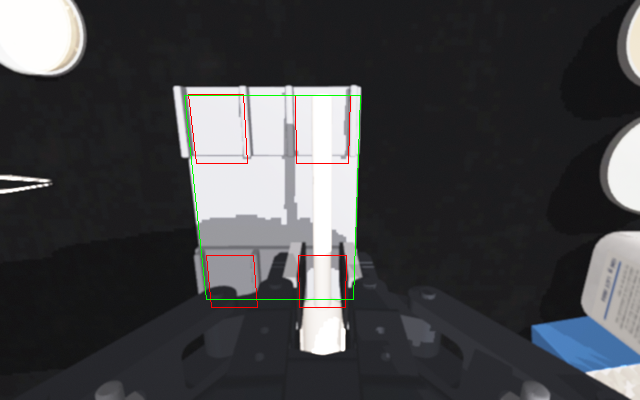

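The overlay shows the rest is really about 5 mm further +y (y≈0.292) than I had it, while the lanes in x match. I'll shift +5 mm and lower.

Emit:
send_rows(deltas="5 0 10 0 0 0 0;0 0 25 0 0 0 0;0 0 20 0 0 0 0;0 0 12 0 0 0 0;0 0 5 0 0 0 0;0 0 2 0 0 0 0;0 0 1.5 0 0 0 0;0 0 0 0 0 0 0;0 0 0 0 0 0 0;0 0 0 0 0 0 0")

```text
time_s: 22.47
tool_pos: [0.6215, 0.2916, 0.0418]
eef_rot: [[-0.0, 1.0, 0.001], [1.0, 0.0, 0.001], [0.001, 0.001, -1.0]]
force: [-0.0, -0.5, 0.1]
opening: 0.0159
grasp_force: 58.8
```

Emit:
send_rows(deltas="0 0 1.5 0 0 0 0;0 0 0 0 0 0 0;0 0 0 0 0 0 45;0 0 0 0 0 0 45;0 0 0 0 0 0 45;0 0 0 0 0 0 45;0 0 0 0 0 0 45;0 0 -5 0 0 0 45;0 0 -15 0 0 0 45;0 0 -30 0 0 0 45")

```text
time_s: 23.3
tool_pos: [0.6197, 0.2908, 0.0883]
eef_rot: [[-0.0, 1.0, -0.003], [1.0, 0.0, -0.002], [-0.002, -0.003, -1.0]]
force: [0.1, 0.4, 0.5]
opening: 0.0383
grasp_force: 0.0
```

Emit:
send_rows(deltas="0 0 -30 0 0 0 60;0 0 -30 0 0 0 60;1.5 -37.2 0 0 0 0 60;1.5 -37.2 0 0 0 0 60;1.5 -37.2 0 0 0 0 60;1.5 -37.2 0 0 0 0 60;1.5 -37.2 0 0 0 0 60;1.5 -37.2 0 0 0 0 60;1.5 -37.2 0 0 0 0 60;0 0 0 0 0 -0.1208 60")

```text
time_s: 24.13
tool_pos: [0.3524, 0.3042, 0.1491]
eef_rot: [[-0.125, 0.992, -0.006], [0.992, 0.125, -0.001], [0.0, -0.006, -1.0]]
force: [1.6, -1.5, -0.3]
opening: 0.0509
grasp_force: 0.0
```

Emit:
send_rows(deltas="0 0 0 0 0 -0.1208 60;0 0 0 0 0 -0.1208 60;0 0 0 0 0 -0.1208 60;0 0 0 0 0 -0.1208 60;0 0 0 0 0 -0.1208 60;0 0 0 0 0 -0.1208 60;0 0 0 0 0 -0.1208 60;0 0 0 0 0 -0.1208 60;0 0 0 0 0 -0.1208 60;0 0 0 0 0 -0.1208 60")

```text
time_s: 24.97
tool_pos: [0.3611, 0.3018, 0.1506]
eef_rot: [[-0.972, 0.234, 0.0], [0.234, 0.972, 0.001], [-0.0, 0.001, -1.0]]
force: [0.2, 0.0, 0.0]
opening: 0.051
grasp_force: 0.0
```

Emit:
send_rows(deltas="0 0 0 0 0 -0.1208 60;0 0 0 0 0 -0.1208 60;0 0 0 0 0 0 60;0 0 0 0 0 0 60;0 0 0 0 0 0 60;0 0 0 0 0 0 60;0 0 0 0 0 0 60;0 0 0 0 0 0 60;0 0 0 0 0 0 60;0 0 0 0 0 0 60")

```text
time_s: 25.8
tool_pos: [0.3606, 0.3019, 0.1495]
eef_rot: [[-1.0, 0.001, -0.0], [0.001, 1.0, -0.0], [0.0, -0.0, -1.0]]
force: [-0.3, 0.3, 0.0]
opening: 0.0514
grasp_force: 0.0
```

Run:
```python
from h import *
np.set_printoptions(precision=4,suppress=True)
s=bot.state();print(s['time_s'],s['tool_pos'],s['eef_rot'],s['joints'])
shot('wrist','w11');a=cv2.imread('pics/w11.png');g=cv2.GaussianBlur(a.max(2),(3,3),0);m=(g>100).astype(np.uint8)
n,lab,st,ce=cv2.connectedComponentsWithStats(m)
for i in range(1,n):
    if st[i,4]>200: print(st[i],ce[i])
print(w2px('w11',[.361,.302,.009]))
i=lab[int(w2px('w11',[.361,.302,.009])[1]),:]
```

```text
25.8 [0.3606 0.3019 0.1495] [[-1.      0.0006 -0.0001]
 [ 0.0006  1.     -0.0002]
 [ 0.0001 -0.0002 -1.    ]] [-1.3708  0.2682  0.6241  2.1826 -0.2283  0.7529  0.9743]
[  516     0   124   400 35071] [591.8792 198.4511]
[ 314  114   21  151 1510] [324.3881 191.5629]
[231 244  32  50 717] [246.1715 267.834 ]
[382 244  32  50 726] [397.7906 267.7851]
[ 411  244   69   60 2796] [447.4853 271.731 ]
[442 320  28  42 680] [452.1515 344.0441]
[321.4816 198.357 ]
```

Run:
```python
from h import *
np.set_printoptions(precision=4,suppress=True)
a=cv2.imread('pics/w11.png');g=cv2.GaussianBlur(a.max(2),(3,3),0);m=(g>100).astype(np.uint8)
n,lab,st,ce=cv2.connectedComponentsWithStats(m);i=[k for k in range(n) if st[k,0]==314][0]
ys,xs=np.where(lab==i)
for r in range(115,266,15):
    x=xs[ys==r]; w0=px2w('w11',x.min(),r,.006);w1=px2w('w11',x.max(),r,.006); print(r,x.min(),x.max(),len(x),w0[0],(w0[1]+w1[1])/2,w1[1]-w0[1])
print(px2w('w11',324,114,.009),px2w('w11',324,265,.009))
cv2.imwrite('pics/w11b.png',cv2.resize(a[95:285,274:374],(400,760)))
```

```text
115 320 324 5 0.2941173190435216 0.3024426082238828 0.0031383868505251433
130 317 328 10 0.30560849186231365 0.3028370085799896 0.008737513688347076
145 316 330 9 0.3173885532240558 0.3032413309814382 0.011260005830371123
160 315 331 9 0.3294682019042279 0.3032486878211583 0.013032152948599274
175 314 334 12 0.341859013633113 0.3040811514822311 0.01649978392899054
190 315 334 10 0.3545729755373168 0.30451761304467856 0.01587916691235869
205 316 334 11 0.367622870554757 0.3049656073808984 0.015242152560397848
220 317 334 12 0.3810221911649192 0.30542559771248967 0.014588082321803753
235 318 333 11 0.39478516220471277 0.30546321857044006 0.01304655423223533
250 321 332 10 0.40892609202949415 0.30638365126589145 0.009699036450457998Traceback (most recent call last):
  File "<stdin>", line 7, in <module>
    return umr_minimum(a, axis, None, out, keepdims, initial, where)
ValueError: zero-size array to reduction operation minimum which has no identity
```

Emit:
send_rows(deltas="2.5 2.8 30 0 0 -0.035 60;0 0 30 0 0 0 60;0 0 30 0 0 0 60;0 0 24 0 0 0 60;0 0 8.5 0 0 0 60;0 0 0 0 0 0 60;0 0 0 0 0 0 0;0 0 0 0 0 0 0;0 0 0 0 0 0 0;0 0 0 0 0 0 0")

```text
time_s: 26.68
tool_pos: [0.3587, 0.3054, 0.0284]
eef_rot: [[-0.999, -0.035, 0.001], [-0.035, 0.999, 0.002], [-0.001, 0.002, -1.0]]
force: [-1.6, -1.6, 15.2]
opening: 0.0094
grasp_force: 58.8
```

Emit:
send_rows(deltas="0 0 0 0 0 0 0;0 0 0 0 0 0 0;0 0 -1 0 0 0 0;0 0 -2 0 0 0 0;0 0 -4 0 0 0 0;0 0 -8 0 0 0 0;0 0 -25 0 0 0 0;0 0 -25 0 0 0 0;0 0 -25 0 0 0 0;0 0 0 0 0 0 0")

```text
time_s: 27.52
tool_pos: [0.3596, 0.3057, 0.1212]
eef_rot: [[-0.999, -0.034, 0.003], [-0.034, 0.999, 0.004], [-0.003, 0.004, -1.0]]
force: [1.5, 1.7, -0.4]
opening: 0.0097
grasp_force: 58.7
```

Emit:
send_rows(deltas="0 0 0 0 0 0.1235 0;0 0 0 0 0 0.1235 0;0 0 0 0 0 0.1235 0;0 0 0 0 0 0.1235 0;0 0 0 0 0 0.1235 0;0 0 0 0 0 0.1235 0;0 0 0 0 0 0.1235 0;0 0 0 0 0 0.1235 0;0 0 0 0 0 0.1235 0;0 0 0 0 0 0.1235 0")

```text
time_s: 28.35
tool_pos: [0.358, 0.3047, 0.1176]
eef_rot: [[-0.356, 0.934, -0.0], [0.934, 0.356, 0.001], [0.001, 0.0, -1.0]]
force: [0.4, -0.3, -0.2]
opening: 0.0095
grasp_force: 58.7
```

Emit:
send_rows(deltas="0 0 0 0 0 0.1235 0;0 0 0 0 0 0.1235 0;0 0 0 0 0 0.1235 0;-2.6 38.6 0 0 0 0 0;-2.6 38.6 0 0 0 0 0;-2.6 38.6 0 0 0 0 0;-2.6 38.6 0 0 0 0 0;-2.6 38.6 0 0 0 0 0;0 0 0 0 0 0 0;0 0 0 0 0 0 0")

```text
time_s: 29.18
tool_pos: [0.553, 0.2902, 0.1173]
eef_rot: [[0.003, 1.0, 0.001], [1.0, -0.003, -0.001], [-0.001, 0.001, -1.0]]
force: [-0.8, -0.3, -0.6]
opening: 0.0096
grasp_force: 58.8
```

Run:
```python
from h import *
np.set_printoptions(precision=4,suppress=True)
s=bot.state();print(s['time_s'],s['tool_pos'],s['eef_rot'],s['opening'],s['joints'])
shot('wrist','w12');a=cv2.imread('pics/w12.png')
c=(.5865,.2920)
for x0 in (-.035,.035):
  for y0 in (-1,1):
    q=[[c[0]+x0+.018*i,c[1]+y0*j,.012] for i,j in((-1,.035),(1,.035),(1,.08),(-1,.08))]
    cv2.polylines(a,[np.round([w2px('w12',X) for X in q]).astype(int)],True,(0,0,255),1)
cv2.imwrite('pics/w12b.png',a)
```

```text
29.1833 [0.553  0.2902 0.1173] [[ 0.0026  1.      0.0009]
 [ 1.     -0.0026 -0.0009]
 [-0.0009  0.0009 -1.    ]] 0.009582163946549937 [-1.2139  0.6791  0.8883  1.8732 -0.6613  0.914  -0.0095]
```

View pics/w12b.png

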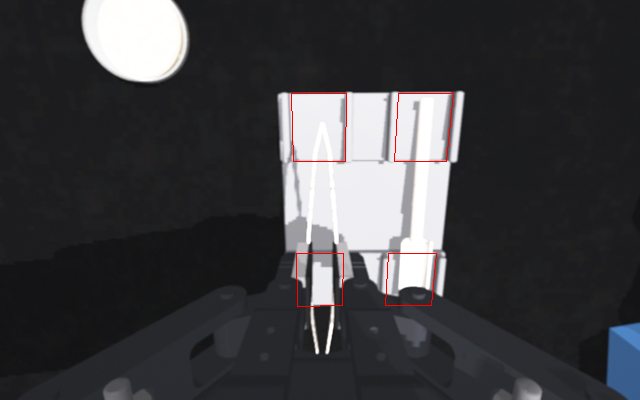

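The lane overlay matches the picture, the scoop lies in its lane, and the tweezers hang centred over theirs. I'll lower them.

Emit:
send_rows(deltas="0.8 -0.8 10 0 0 0 0;0 0 25 0 0 0 0;0 0 20 0 0 0 0;0 0 12 0 0 0 0;0 0 5 0 0 0 0;0 0 2.5 0 0 0 0;0 0 2 0 0 0 0;0 0 0 0 0 0 0;0 0 0 0 0 0 0;0 0 0 0 0 0 0")

```text
time_s: 30.07
tool_pos: [0.5506, 0.2927, 0.0412]
eef_rot: [[-0.0, 1.0, 0.001], [1.0, 0.0, 0.001], [0.001, 0.001, -1.0]]
force: [-0.2, -0.6, -0.3]
opening: 0.0095
grasp_force: 58.8
```

Emit:
send_rows(deltas="0 0 0 0 0 0 0;0 0 0 0 0 0 40;0 0 0 0 0 0 40;0 0 0 0 0 0 40;0 0 0 0 0 0 40;0 0 0 0 0 0 40;0 0 -5 0 0 0 40;0 0 -15 0 0 0 40;0 0 -30 0 0 0 40;0 0 -30 0 0 0 40")

```text
time_s: 30.9
tool_pos: [0.5501, 0.2918, 0.122]
eef_rot: [[0.001, 1.0, -0.001], [1.0, -0.001, -0.001], [-0.001, -0.001, -1.0]]
force: [0.1, 0.2, 0.6]
opening: 0.0341
grasp_force: 0.0
```

Emit:
send_rows(deltas="0 0 -30 0 0 0 60;-36.5 -6.3 0 0 0 0 80;-36.5 -6.3 0 0 0 0 80;-36.5 -6.3 0 0 0 0 80;-36.5 -6.3 0 0 0 0 80;-36.5 -6.3 0 0 0 0 80;-36.5 -6.3 0 0 0 0 80;-36.5 -6.3 0 0 0 0 80;-36.5 -6.3 0 0 0 0 80;-33.8 -17.4 0 0 0 0 80")

```text
time_s: 31.73
tool_pos: [0.4834, -0.0354, 0.1518]
eef_rot: [[0.0, 1.0, 0.002], [1.0, -0.0, 0.0], [0.0, 0.002, -1.0]]
force: [0.7, -0.6, -0.4]
opening: 0.0684
grasp_force: 0.0
```

Emit:
send_rows(deltas="-33.8 -17.4 0 0 0 0 80;-33.8 -17.4 0 0 0 0 80;-33.8 -17.4 0 0 0 0 80;-33.8 -17.4 0 0 0 0 80;-33.8 -17.4 0 0 0 0 80;-33.8 -17.4 0 0 0 0 80;-33.8 -17.4 0 0 0 0 80;-33.8 -17.4 0 0 0 0 80;0 0 0 0 0 0 80;0 0 0 0 0 0 80")

```text
time_s: 32.57
tool_pos: [0.3418, -0.3061, 0.1515]
eef_rot: [[0.006, 1.0, 0.001], [1.0, -0.006, -0.0], [-0.0, 0.001, -1.0]]
force: [0.4, 1.4, -0.2]
opening: 0.0683
grasp_force: 0.0
```

Emit:
send_rows(deltas="0 0 0 0 0 0 80;0 0 0 0 0 0 80;0 0 0 0 0 0 80;0 0 0 0 0 0 80;0 0 0 0 0 0 80;0 0 0 0 0 0 80;0 0 0 0 0 0 80;0 0 0 0 0 0 80;0 0 0 0 0 0 80;0 0 0 0 0 0 80")

```text
time_s: 33.4
tool_pos: [0.3434, -0.3037, 0.1505]
eef_rot: [[-0.0, 1.0, -0.0], [1.0, 0.0, -0.0], [-0.0, -0.0, -1.0]]
force: [0.2, -0.5, 0.3]
opening: 0.068
grasp_force: 0.0
```

Run:
```python
from h import *
np.set_printoptions(precision=4,suppress=True)
s=bot.state();print(s['time_s'],s['tool_pos'],s['eef_rot'],s['joints'])
shot('wrist','w13');a=cv2.imread('pics/w13.png');g=cv2.GaussianBlur(a.max(2),(3,3),0);m=(g>100).astype(np.uint8)
u,v=w2px('w13',[.344,-.304,.017]);print(u,v)
n,lab,st,ce=cv2.connectedComponentsWithStats(m)
for i in range(1,n):
    if st[i,4]>400: print(st[i],ce[i])
i=lab[int(v),int(u)];c=cv2.findContours((lab==i).astype(np.uint8),0,1)[0][0] if i else None
if i: print(cv2.minAreaRect(c), cv2.approxPolyDP(c,4,True)[:,0].tolist())
u,v=int(u),int(v);cv2.imwrite('pics/w13b.png',cv2.resize(a[v-60:v+60,u-70:u+70],(700,600),interpolation=cv2.INTER_CUBIC)); print(u-70,v-60)
```

```text
33.4 [ 0.3434 -0.3037  0.1505] [[-0.0001  1.     -0.0001]
 [ 1.      0.0001 -0.    ]
 [-0.     -0.0001 -1.    ]] [-0.2629  0.3508  1.0206  2.2178 -0.4285  0.7822  1.0428]
322.3289428669176 201.49008187207852
[   0    0   86   17 1454] [42.2662  8.0186]
[    0    25   184   372 48422] [ 76.6713 195.4252]
[ 595  111   45  159 5894] [619.3695 191.4106]
[ 295  173   44   34 1014] [316.1331 189.8363]
[303 194  42  30 682] [325.1466 210.3812]
[ 405  249   71   52 1929] [446.4562 271.5122]
[205 250  34  49 491] [220.4684 273.9491]
[ 137  363   51   37 1289] [165.301  384.3863]
((316.22412109375, 189.81033325195312), (26.554433822631836, 42.15283966064453), 68.19859313964844) [[334, 178], [326, 173], [299, 184], [295, 193], [300, 205], [335, 194]]
252 141
```

View pics/w13b.png

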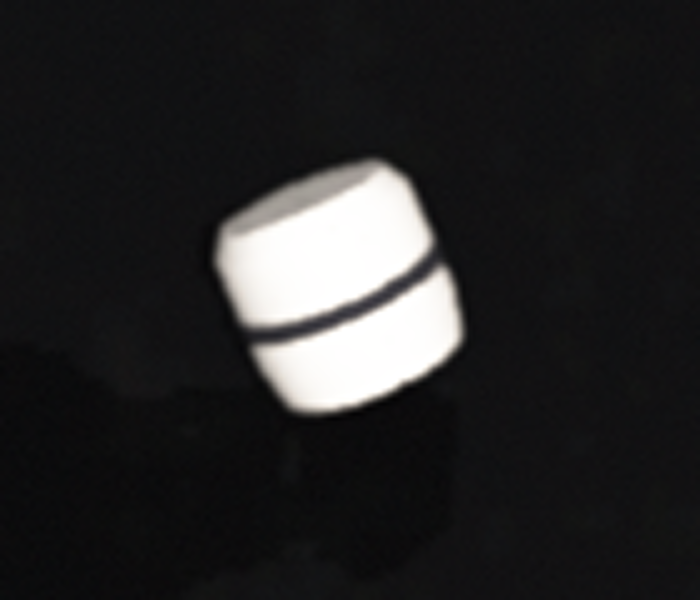

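Emit:
send_rows(deltas="2.4 -1.5 15 0 0 0 80;0 0 25 0 0 -0.1 80;0 0 25 0 0 -0.1 80;0 0 25 0 0 -0.1 80;0 0 20 0 0 -0.1 80;0 0 10.5 0 0 0 80;0 0 0 0 0 0 80;0 0 0 0 0 0 0;0 0 0 0 0 0 0;0 0 0 0 0 0 0")

```text
time_s: 34.28
tool_pos: [0.3424, -0.3017, 0.0309]
eef_rot: [[-0.389, 0.921, 0.001], [0.921, 0.389, -0.001], [-0.001, 0.001, -1.0]]
force: [-7.3, 3.9, 57.0]
opening: 0.0335
grasp_force: 55.9
```

Emit:
send_rows(deltas="0 0 0 0 0 0 0;0 0 0 0 0 0 0;0 0 0 0 0 0 0;0 0 -1 0 0 0 0;0 0 -2 0 0 0 0;0 0 -5 0 0 0 0;0 0 -20 0 0 0 0;0 0 -30 0 0 0 0;0 0 -32 0 0 0 0;0 0 0 0 0 0 0")

```text
time_s: 35.12
tool_pos: [0.3433, -0.3026, 0.1244]
eef_rot: [[-0.389, 0.921, 0.005], [0.921, 0.389, -0.002], [-0.003, 0.004, -1.0]]
force: [0.6, -1.2, 0.5]
opening: 0.0328
grasp_force: 59.6
```

Emit:
send_rows(deltas="0 0 0 0 0 0.1 0;0 0 0 0 0 0.1 0;0 0 0 0 0 0.1 0;0 0 0 0 0 0.1 0;26 28 0 0 0 0 0;26 28 0 0 0 0 0;26 28 0 0 0 0 0;26 28 0 0 0 0 0;26 28 0 0 0 0 0;26 28 0 0 0 0 0")

```text
time_s: 35.95
tool_pos: [0.5111, -0.1434, 0.1204]
eef_rot: [[-0.0, 1.0, 0.0], [1.0, 0.0, 0.0], [0.0, 0.0, -1.0]]
force: [0.3, -0.4, -0.1]
opening: 0.033
grasp_force: 59.6
```

Emit:
send_rows(deltas="26 28 0 0 0 0 0;26 28 0 0 0 0 0;26 28 0 0 0 0 0;0 0 0 0 0 0 0;0 0 0 0 0 0 0;0 0 0 0 0 0 0;0 0 0 0 0 0 0;0 0 0 0 0 0 0;0 0 0 0 0 0 0;0 0 0 0 0 0 0")

```text
time_s: 36.78
tool_pos: [0.5936, -0.0679, 0.1202]
eef_rot: [[0.001, 1.0, 0.0], [1.0, -0.001, 0.0], [0.0, 0.0, -1.0]]
force: [-0.4, 0.2, -0.1]
opening: 0.0332
grasp_force: 59.7
```

Run:
```python
from h import *
np.set_printoptions(precision=4,suppress=True)
s=bot.state();print(s['time_s'],s['tool_pos'],s['eef_rot'],s['opening'])
from scipy.optimize import minimize
shot('wrist','w14');shot('scene','s14');a=cv2.imread('pics/w14.png');g=cv2.GaussianBlur(a.max(2),(3,3),0)
e=[]
for col in range(220,430,15):
    c=g[:250,col].astype(int); r=np.where(c>120)[0]; e.append((col,r.min() if len(r) else None, int(c.max())))
print(e); print([w2px('w14',[.65+.044*np.cos(t),-.015+.044*np.sin(t),.01]).round().tolist() for t in np.linspace(0,np.pi,9)])
rows=[(r,np.where(g[r]>120)[0][[0,-1]].tolist()) for r in range(60,240,20) if (g[r]>120).any()]; print(rows)
```

```text
36.7833 [ 0.5936 -0.0679  0.1202] [[ 0.0009  1.      0.0001]
 [ 1.     -0.0009  0.0002]
 [ 0.0002  0.0001 -1.    ]] 0.03316552474094097
[(220, None, 36), (235, None, 35), (250, None, 35), (265, None, 37), (280, np.int64(243), 189), (295, np.int64(231), 255), (310, np.int64(226), 255), (325, np.int64(226), 252), (340, np.int64(123), 255), (355, np.int64(93), 255), (370, np.int64(80), 248), (385, np.int64(72), 248), (400, np.int64(69), 248), (415, np.int64(70), 247)]
[[465.0, 137.0], [463.0, 112.0], [452.0, 90.0], [432.0, 75.0], [407.0, 69.0], [381.0, 75.0], [359.0, 90.0], [344.0, 112.0], [339.0, 137.0]]
[(80, [369, 441]), (100, [350, 457]), (120, [341, 464]), (140, [339, 463]), (160, [343, 456]), (180, [357, 440]), (200, [498, 534]), (220, [562, 623])]
```

Emit:
send_rows(deltas="26.5 28.2 0 0 0 0 0;26.5 28.2 0 0 0 0 0;0 0 0 0 0 0 0;0 0 25 0 0 0 0;0 0 25 0 0 0 0;0 0 20 0 0 0 0;0 0 8 0 0 0 0;0 0 4 0 0 0 0;0 0 2 0 0 0 0;0 0 0 0 0 0 0")

```text
time_s: 37.72
tool_pos: [0.6506, -0.0146, 0.0367]
eef_rot: [[0.0, 1.0, 0.001], [1.0, -0.0, -0.0], [-0.0, 0.001, -1.0]]
force: [-0.7, 0.1, 0.2]
opening: 0.0328
grasp_force: 59.8
```

Emit:
send_rows(deltas="0 0 0.5 0 0 0 0;0 0 1 0 0 0 0;0 0 0 0 0 0 0;0 0 0 0 0 0 0;0 0 0 0 0 0 0;0 0 0 0 0 0 0;0 0 0 0 0 0 0;0 0 0 0 0 0 0;0 0 0 0 0 0 0;0 0 0 0 0 0 0")

```text
time_s: 38.55
tool_pos: [0.6507, -0.0143, 0.0351]
eef_rot: [[-0.0, 1.0, 0.001], [1.0, 0.0, 0.0], [0.0, 0.001, -1.0]]
force: [-0.8, 1.1, 6.9]
opening: 0.0331
grasp_force: 60.4
```

Contact with the floor (7 N). I'll release and retreat.

Emit:
send_rows(deltas="0 0 0 0 0 0 55;0 0 0 0 0 0 55;0 0 0 0 0 0 55;0 0 0 0 0 0 55;0 0 0 0 0 0 55;0 0 -4 0 0 0 55;0 0 -12 0 0 0 55;0 0 -30 0 0 0 55;0 0 -30 0 0 0 55;0 0 -30 0 0 0 55")

```text
time_s: 39.38
tool_pos: [0.65, -0.0148, 0.1426]
eef_rot: [[0.001, 1.0, -0.0], [1.0, -0.001, -0.0], [-0.0, -0.0, -1.0]]
force: [0.0, -0.2, 0.5]
opening: 0.0471
grasp_force: 0.0
```

Emit:
send_rows(deltas="0 0 -30 0 0 0 80;-10 -38 -10 0 0 0 80;-10 -38 -10 0 0 0 80;-10 -38 -10 0 0 0 80;-10 -38 -10 0 0 0 80;0 0 0 0 0 0 80;0 0 0 0 0 0 80;0 0 0 0 0 0 80;0 0 0 0 0 0 80;0 0 0 0 0 0 80")

```text
time_s: 40.22
tool_pos: [0.499, -0.0544, 0.2105]
eef_rot: [[-0.0, 1.0, -0.0], [1.0, 0.0, -0.001], [-0.001, -0.0, -1.0]]
force: [0.1, 0.4, 0.0]
opening: 0.0679
grasp_force: 0.0
```

Run:
```python
from h import *
np.set_printoptions(precision=4,suppress=True)
s=bot.state();print(s['time_s'],s['tool_pos'],s['force'])
shot('scene','s15');shot('side','d15');shot('wrist','w15')
b=cv2.imread('pics/s15.png');d=cv2.imread('pics/d15.png');w=cv2.imread('pics/w15.png')
def crop(im,f,X,r,o):
    u,v=w2px(f,X).astype(int); return cv2.resize(im[max(v-r,0):v+r,max(u-r,0):u+r],(o,o),interpolation=cv2.INTER_CUBIC)
top=np.hstack([crop(b,'s15',[.65,-.015,.02],35,260),crop(b,'s15',[.587,.292,.02],38,260),crop(b,'s15',[.607,-.3,.02],38,260)])
bt=np.hstack([crop(d,'d15',[.65,-.015,.02],35,260),crop(d,'d15',[.587,.292,.02],30,260),crop(d,'d15',[.607,-.3,.02],38,260)])
cv2.imwrite('pics/f15.png',np.vstack([top,bt]))
```

```text
40.2167 [ 0.499  -0.0544  0.2105] [0.1462 0.3874 0.0393]
```

View pics/f15.png

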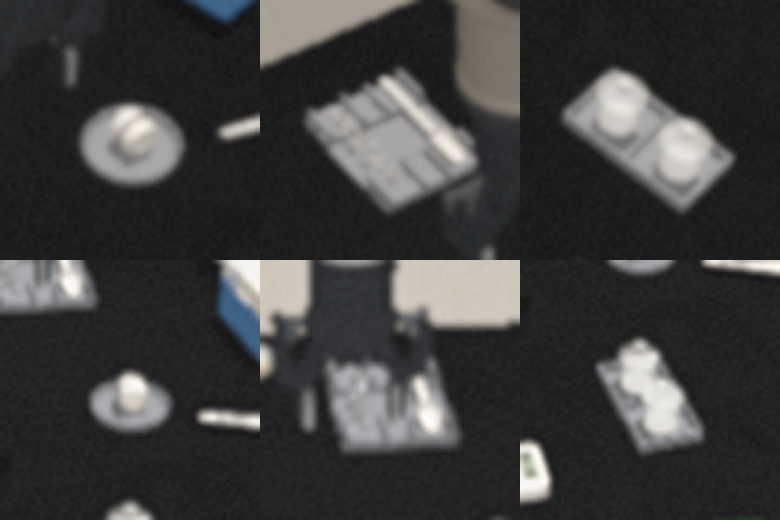

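Bottles, scoop and stopper look properly seated in both views. The tweezers show only faintly in the near lane, but their placing readings were clean. Handing in.

```bash
python3 -c "
from station import bot
print(bot.sign_off())"
```

```text
the job is handed in; nothing more can be done
None
```

All five pieces are in their holders, in the order asked, and the job is handed in at about 40 s. The last pictures show the tweezers only faintly in their lane, the wrist force reached 57 N while closing on the stopper, and I viewed 16 pictures, two over the limit of 14.

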